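# Nut driver back into the clip rail

## Task

Put the T-handle nut driver (thick black grip, socket on its end) away: lift it up and off its double hook on the stand, then press its shank sideways into the empty spring clip of the tool rail until it is fully home, upright, its grip level and in line with the other three. Leave the steel hex key on its hook and disturb nothing else.

Things in the scene. Friction and masses are not known exactly. Their poses are not given: they have to be found in the camera images.
- driver: T-handle nut driver, hanging upright on either double hook. Origin: middle of its grip; y along the grip, z up the axis. Black flat-sided grip 80 (y) x 22 (x) x 24 mm (z). Below it a hub 21 to 26 mm across down to z = -44, a steel shank 16 mm in diameter to z = -126, a socket 27 mm across to the end at z = -165 mm. About 0.22 kg.
- driver_shoulder (a point): Centre of the flat underside of the driver's hub (its shoulder, 26 mm across), 44 mm below the middle of the grip; axes as driver. In the clip it rests on the clip's top edge or stays a few mm above it. The shank runs 82 mm on below it.
- clip_free: The empty one of four like clips, 18 mm high, two sprung jaws of bent steel strip. Origin: centre of a fully seated shank, at the clip's top edge, 154 mm above the bench; z up, y along the row, mouth towards -x. A shank is pushed in along +x, in just under its shoulder: grip middle then 44 mm above this origin. Needs 8 to 14 N, then snaps home against the back plate.
- clip_mouth (a point): Middle of the empty clip's mouth between the tips of its flared lips (21 mm apart), at the clip's top edge, 20 mm in front (-x) of clip_free; axes as that. The neck, 14 mm farther in, is 8 mm wide at rest and springs open for the shank.
- rail: Tool rail fixed to the bench: level aluminium bar 420 mm long on two posts. Origin: on the bench under the middle of the row of seated shanks; y along the row, clips open to -x, at y = -142.5, -47.5, 47.5, 142.5 mm. Bar at x = 14 to 29 mm, top 161 mm high; nothing on the rail itself is higher. Feet 10 mm high at y = -190 and 190, x = -13 to 117 mm.
- stand: Hook stand fixed to the bench: foot plate, post, cross bar (x = 45 to 55 mm, top 175 mm high) and two double hooks at y = -58 and 58 mm, open to -x. Origin: on the bench, midway between the hooks, under where the tools hang. Each hook is two level 6 mm wires 38 mm apart (centres), top 205 mm high, x = 41 to -36 mm.
- hook_tips (a point): On the stand, midway between the two hooks, level with the wires' upturned tips: 39 mm in front (-x) of stand, 220 mm above the bench, 15 mm above the wires' level tops. A tool's grip lies across its two wires, the shank hangs between them; lift it at least 20 mm, then bring it out along the stand's -x.
- hexkey: A slim all-steel T-handle hex key hanging on the other double hook: bar 96 x 14 x 14 mm along y, thin shank 10 mm thick, down to z = -140. Origin: the middle of its bar. It stays there.
- driver_a: A T-handle nut driver like the one to be put away (same grip, slightly smaller socket), already held in a clip of the rail. Origin: middle of its grip, y along the grip, z up.
- driver_b: As driver_a, in another clip.
- driver_c: As driver_a, in another clip.
- tape_roll: A roll of paper tape, 92 mm across, 26 mm high, lying flat on the bench in front of the rail. Origin: centre of its underside.
- screwdriver: A screwdriver 200 mm long and 26 mm thick with a black handle, lying on the bench near the robot. Origin: middle of its length, underside; x towards the blade.
- jar: A glass jar with a metal cap, 68 mm across, 85 mm high, standing behind the rail or the stand. Origin: centre of its underside.
- carton: A full, closed cardboard carton, too heavy to shift easily, 90 x 110 x 60 mm behind the rail. Origin: centre of its underside.
Not all that is in view belongs to the job. Leave any yellow look-alike of the driver alone.

How it is judged:
By the outcome, as a careful person would: the job done as asked, in the order asked, and still so for the second after the job is handed in, with the robot touching nothing.
It also fails if it takes over 45 s, if anything falls off the work surface, if the arm or the gripper's body presses on something with over 40 N, if the wrist force passes 120 N, or if a joint passes its speed limit or range.

## Robot

A 7-joint arm with a two-finger parallel gripper is mounted at the origin on the work surface. World frame = base frame: x ahead of the robot, y to its left, z up, the work surface at z = 0. Lengths are in m, angles in rad, forces in N, time in s.
With the tool pointing down it reaches from about 0.425 to 0.875 m from the base axis. Payload 8.4 kg.
Tool frame: the origin (TCP) lies at the very end of the fingers, on their centre line; the grasp point (between the pads) lies behind it (env.tcp_to_grasp is the x of the grasp point in the tool frame, in m); x points along the fingers, y is the direction in which the jaws open and shut, and the axes are right-handed (so a half turn about x gives the same grasp; the last joint's range is limited). The gripper opens to 85 mm and grips with 20 to 120 N. Pads are 22 mm wide; open, the fingers measure 114 mm over their backs; the gripper's body (76 mm by 85 mm) begins 54 mm behind the grasp point. The pads swing forward as they close: fully open they stand 13 mm farther back than shut.
Start: joints at [1.115, 0.333, 0.04, 1.465, -0.013, 1.343, -0.059], TCP at [0.227, -0.609, 0.231] pointing down, gripper open.
Joint ranges: [-2.58, 2.58], [-0.38, 2.09], [-1.3, 1.39], [0.25, 2.4], [-1.5, 4.64], [0.08, 2.09], [-2.65, 2.65]. Speed limits (rad/s): [2.22, 2.22, 2.79, 2.79, 3.14, 3.14, 3.14].

## Interface

Orientations are given as a unit quaternion [x, y, z, w].
In Python, from workcell import telemetry, eyes, sign_off, env gives the robot as it stands.
- The arm moves only by the tool send_rows, never from a script. Its argument "targets" is a list that holds one entry, the list of rows, each a list of 4 numbers: the shift along the tool's x, y, z as a fraction of full scale, then the turn about the tool's x as a fraction of full scale. In form: [[[dx, dy, dz, twist], ...]]. A call has 1 to 12 rows; each row shifts and turns the pose as measured when the row begins, along the tool's axes as they then stand; what a row does not reach is not made up. Full scale, the value 1, is 0.3 m for a shift and 2 rad for a turn. A row lasts 1/12 s, in which the tool goes at most 41.7 mm and 7.16 degrees, less where a joint would pass 70% of its speed; a pose out of reach is approached as far as the arm can. A call with a number of a shift or a turn outside -1 to 1 is refused whole. A call with a gripper value outside its range is refused whole. "jaw" is the closure, from -1 (fully open) to 1 (shut), set as the call begins (left out, the last holds). The fingers move at their own pace and stop on an object; "squeeze" is the grip in N (left out, the last holds). Time passes only in rows, so rows that do not move let the fingers close. It gives the time, the measured TCP pose, the force and the opening at its end, in the units of the state.
- telemetry.get_obs(): the state, without advancing time (a new reading comes with each control period).
- eyes.camera(name): name is "scene" or "top" or "wrist"; returns the picture (400x640x3 uint8, red, green, blue); there is no depth.
- eyes.camera_info(name): a dict with "fx", "fy", "cx", "cy" (pixels), "rvec" (rotation vector, rad) and "tvec" (3), from world to camera coordinates, as OpenCV has them. Camera axes: x right, y down, z forward; pixel columns grow to the right and rows downward; lengths in m; the calibration is good to about 2 mm. A picture is of the moment at which its call begins: read the wrist's pose just before it. camera_info takes no time and is no camera call; for the wrist camera it gives the pose at the moment of the call.
- sign_off(): hands the job in, once; it reports no verdict.
The state is a dict: "time": time; "q": joint angles; "qd": joint speeds; "tau": joint torques, N m; "ee_pos": TCP position; "eef_rot": TCP orientation; "ft_force": force on the tool from outside, world axes, zero at the start; "moment": the same for the moment, N m; "finger_gap": finger opening in m.
Only numpy, scipy, OpenCV 4.12 (cv2) and the standard library are available. Lean on these libraries where they do the work, as an engineer would, in place of code of your own. Each camera call takes 0.05 s, during which the arm holds its last target. There are 200 camera calls.

## Working session

There is one attempt and no reset: what is moved stays moved. The work goes in short steps, Python scripts to look and compute and a tool call to move; the robot and the scene stay as the last step left them, time stands still between calls to the robot, and variables do not carry over. Pictures are saved under pics/ and viewed, about 8 in all and at most 12, crops included, and the job is handed in when it is done.

Besides the shell and the picture viewer there is one more tool, called after "Call:" as name(argument=value, ...) on one line, values as JSON. send_rows: Moves the arm, as the interface text tells. Its arguments: {"type":"object","properties":{"targets":{"type":"array"},"jaw":{"type":"number"},"squeeze":{"type":"number"}},"required":["targets"]}

```bash
mkdir -p pics; ls; python3 - <<'E'
from workcell import telemetry, eyes, env
import cv2, numpy as np
print({k:np.round(v,3) for k,v in telemetry.get_obs().items()}); print(env.tcp_to_grasp)
for n in ("scene","top"):
    im=eyes.camera(n); cv2.imwrite(f"pics/{n}0.png",im[:,:,::-1])
    print(n,{k:np.round(v,3) for k,v in eyes.camera_info(n).items()})
E
```

```text
pics
{'time': np.float64(0.0), 'q': array([ 1.115,  0.334,  0.04 ,  1.466, -0.013,  1.343, -0.058]), 'qd': array([ 0.   ,  0.   , -0.002,  0.001,  0.   , -0.   , -0.001]), 'tau': array([ 2.0000e-03, -6.5856e+01,  1.3660e+00, -4.0555e+01,  1.7000e-02,
        1.3000e-02,  0.0000e+00]), 'ee_pos': array([ 0.227, -0.609,  0.23 ]), 'eef_rot': array([-0.696, -0.126,  0.696, -0.125]), 'ft_force': array([-0.866,  0.707, -0.287]), 'moment': array([-0.012,  0.017,  0.009]), 'finger_gap': np.float64(0.085)}
-0.0187
scene {'fx': np.float64(518.809), 'fy': np.float64(518.809), 'cx': np.float64(320.912), 'cy': np.float64(195.455), 'rvec': array([ 2.228,  0.537, -0.276]), 'tvec': array([-0.445, -0.065,  1.768])}
top {'fx': np.float64(438.668), 'fy': np.float64(438.668), 'cx': np.float64(320.369), 'cy': np.float64(201.368), 'rvec': array([ 2.101, -2.104,  0.234]), 'tvec': array([-0.056,  0.558,  1.056])}
```

View pics/scene0.png

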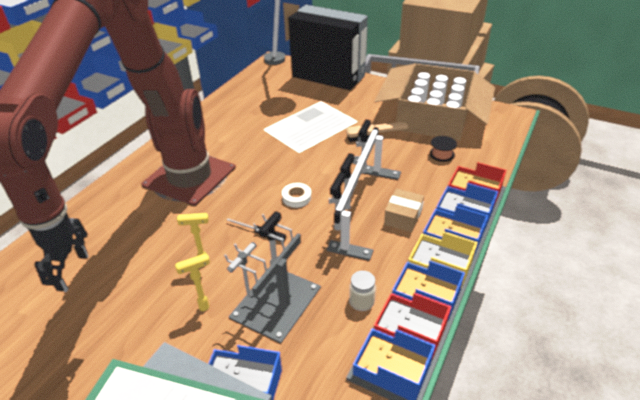

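View pics/top0.png

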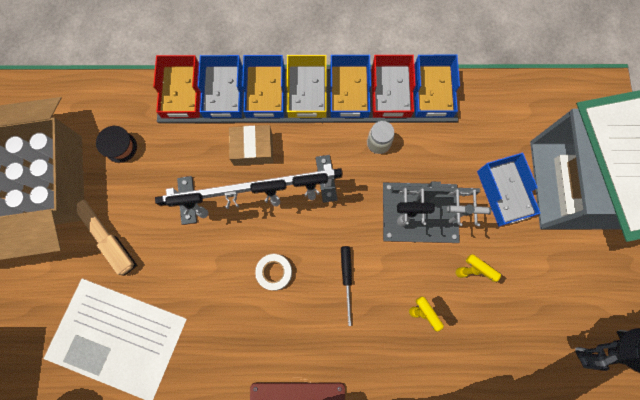

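Top view: candidates for the driver are the black grip on the hook at (413,208), the steel hex key at (468,209), yellow look-alikes at (428,314) and (484,268), rail drivers at (180,199), (268,187), (312,179), and the black screwdriver handle at (346,265). By the description I choose (413,208); the empty clip is at about (230,198). I'll check that in a close crop and measure.

```bash
cat > h.py <<'E'
import numpy as np, cv2
from scipy.spatial.transform import Rotation as R
from workcell import telemetry, eyes, env
def ray(info,u,v):
    M=cv2.Rodrigues(np.array(info["rvec"],float))[0]
    d=np.array([(u-info["cx"])/info["fx"],(v-info["cy"])/info["fy"],1])
    return -M.T@np.array(info["tvec"]), M.T@d
def onz(info,u,v,z):
    o,d=ray(info,u,v); return o+d*(z-o[2])/d[2]
def proj(info,p):
    K=np.array([[info["fx"],0,info["cx"]],[0,info["fy"],info["cy"]],[0,0,1.]])
    return cv2.projectPoints(np.array(p,float).reshape(-1,1,3),np.array(info["rvec"],float),np.array(info["tvec"],float),K,None)[0][:,0]
def blobs(im,mask,info,z,amin=30,roi=None):
    m=mask.astype(np.uint8)
    if roi: k=np.zeros_like(m);k[roi[1]:roi[3],roi[0]:roi[2]]=1;m&=k
    out=[]
    for c in cv2.findContours(m,cv2.RETR_EXTERNAL,cv2.CHAIN_APPROX_NONE)[0]:
        if cv2.contourArea(c)<amin: continue
        (u,v),s,a=cv2.minAreaRect(c); b=cv2.boxPoints(((u,v),s,a))
        P=np.array([onz(info,*q,z)[:2] for q in b]); e=[P[1]-P[0],P[2]-P[1]]; L=[np.linalg.norm(x) for x in e]
        l=e[int(np.argmax(L))]; 
        out.append(dict(px=np.round((u,v),1),xy=np.round(onz(info,u,v,z)[:2],4),size=np.round(sorted(L),4),ang=round(float(np.degrees(np.arctan2(l[1],l[0])))%180,1)))
    return out
def state():
    o=telemetry.get_obs(); T=R.from_quat(o["eef_rot"]).as_matrix()
    return o,np.array(o["ee_pos"]),T
def togo(p,jawdir_deg=None):
    "move to world TCP p with jaw axis (mod 180) along jawdir: fractions total"
    o,e,T=state(); d=np.array(p)-e
    print("world d",np.round(d,4)); print("tool frac now",np.round(T.T@d/0.3,4), "tool axis x",np.round(T[:,0],3),"y",np.round(T[:,1],3),"z",np.round(T[:,2],3))
    if jawdir_deg is not None:
        a=np.degrees(np.arctan2(T[1,1],T[0,1])); t=(jawdir_deg-a+90)%180-90
        # turn about tool x (down) is negative about world z
        tw=-np.radians(t); print("yaw change world deg",round(t,2),"twist frac",round(tw/2,4))
        T2=T@R.from_rotvec([tw,0,0]).as_matrix(); print("tool frac after twist",np.round(T2.T@d/0.3,4),"q7",round(float(o["q"][6]),2))
E
python3 - <<'E'
from h import *
im=cv2.imread("pics/top0.png"); info=eyes.camera_info("top")
print("cam",np.round(ray(info,320,200)[0],3))
g=im.max(2)<45
for z,roi in ((.229,(385,190,450,225)),(.21,(145,160,345,220))):
    for b in blobs(im,g,info,z,60,roi): print(z,b)
y=(im[:,:,2]>150)&(im[:,:,0]<60)
for b in blobs(im,y,info,.18,60,(400,240,510,340)): print("yel",b)
s=np.hstack([cv2.resize(im[180:240,370:500],None,fx=3,fy=3),cv2.resize(im[160:220,150:280],None,fx=3,fy=3)])
si=cv2.imread("pics/scene0.png"); c=cv2.resize(si[190:330,170:430],None,fx=3,fy=3)
cv2.imwrite("pics/crop1.png",np.vstack([s,c[:, :780]]))
E
```

```text
cam [ 0.31  -0.059  1.154]
0.229 {'px': array([416.2, 206.9]), 'xy': array([ 0.5072, -0.2636]), 'size': array([0.0468, 0.0829]), 'ang': 114.8}
0.21 {'px': array([179.8, 202.3]), 'xy': array([0.5225, 0.2529]), 'size': array([0.031, 0.1  ]), 'ang': 96.9}
0.21 {'px': array([268.3, 188.6]), 'xy': array([0.5534, 0.0584]), 'size': array([0.0316, 0.0767]), 'ang': 97.6}
0.21 {'px': array([310.2, 182.2]), 'xy': array([ 0.568 , -0.0346]), 'size': array([0.0322, 0.077 ]), 'ang': 96.5}
yel {'px': array([427.5, 316. ]), 'xy': array([ 0.2781, -0.2869]), 'size': array([0.051 , 0.0832]), 'ang': 44.1}
yel {'px': array([478.3, 267.1]), 'xy': array([ 0.3822, -0.4043]), 'size': array([0.055 , 0.0994]), 'ang': 82.6}
```

View pics/crop1.png

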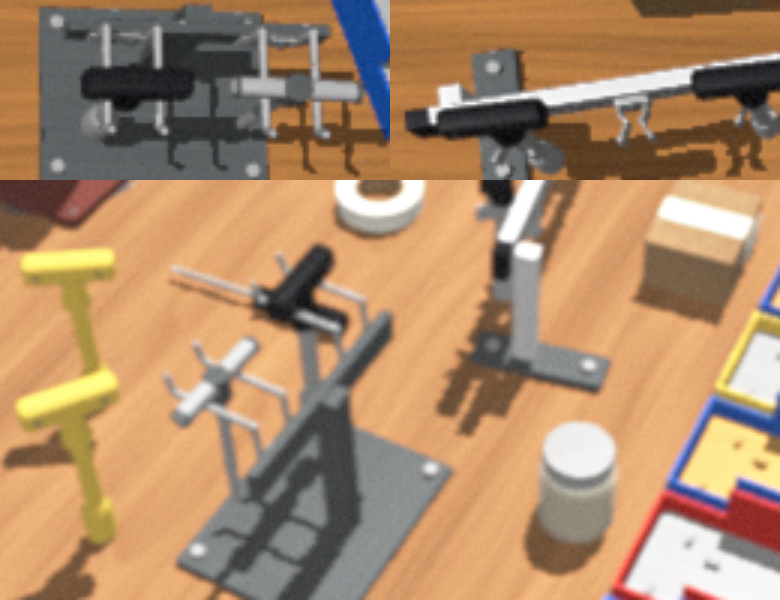

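The crop confirms it: black grip with a socket on the double hook (top pixel ~(415,207)), hex key beside it, and an empty bent-strip clip at ~(231,198). Now the route to above the driver.

```bash
python3 - <<'E'
from h import *
im=cv2.imread("pics/top0.png"); info=eyes.camera_info("top")
g=(im.max(2)<45).astype(np.uint8)
for z,roi,k in ((.229,(385,190,450,225),(13,5)),(.21,(145,160,345,220),(13,5))):
    m=cv2.morphologyEx(g,cv2.MORPH_OPEN,np.ones((k[1],k[0]),np.uint8))
    for b in blobs(im,m,info,z,60,roi): print(z,b)
a,b=onz(info,383.3,184,.01),onz(info,384.3,240,.01); d=a-b; print("plate edge x dir deg",np.degrees(np.arctan2(d[1],d[0])))
a,b=onz(info,370+105/3,180+28/3,.205),onz(info,370+110/3,180+132/3,.205); d=a-b; print("wire deg",np.degrees(np.arctan2(d[1],d[0])),a,b)
a,b=onz(info,370+157/3,180+28/3,.205),onz(info,370+161/3,180+132/3,.205); d=a-b; print("wire deg",np.degrees(np.arctan2(d[1],d[0])),a,b)
togo([.507,-.262,.33],1)
print(eyes.camera_info("wrist")["tvec"], ray(eyes.camera_info("wrist"),320,200))
E
```

```text
0.229 {'px': array([411.5, 205. ]), 'xy': array([ 0.5115, -0.2537]), 'size': array([0.0088, 0.0324]), 'ang': 89.9}
plate edge x dir deg -0.8905301624742599
wire deg 0.16191663887714772 [ 0.55251189 -0.24595898  0.205     ] [ 0.47412631 -0.2461805   0.205     ]
wire deg -0.8730413106360229 [ 0.55245517 -0.28460968  0.205     ] [ 0.474077  -0.2834153  0.205    ]
world d [0.2801 0.3467 0.0995]
tool frac now [-0.3307 -0.7571 -1.2785] tool axis x [-0.001  0.001 -1.   ] y [ 0.349 -0.937 -0.001] z [-0.937 -0.349  0.   ]
yaw change world deg 70.56 twist frac -0.6157
tool frac after twist [-0.3307  0.9535 -1.1396] q7 -0.06
[-0.64860168 -0.04159683  0.38081169] (array([ 0.30327083, -0.58025311,  0.3725119 ]), array([-0.30055215, -0.12979301, -0.94511732]))
```

Call:
send_rows(targets=[[[-0.11, 0, 0, 0], [-0.11, -0.04, -0.06, 0], [-0.11, -0.06, -0.1, 0], [0, -0.07, -0.115, 0], [0, -0.07, -0.115, 0], [0, -0.07, -0.115, 0], [0, -0.07, -0.115, 0], [0, -0.07, -0.115, 0], [0, -0.07, -0.115, 0], [0, -0.07, -0.115, 0], [0, -0.07, -0.115, 0], [0, -0.07, -0.115, 0]]], jaw=-1)

```text
time: 1.1
ee_pos: [0.4854, -0.2765, 0.3263]
eef_rot: [-0.694, -0.121, 0.7, -0.116]
ft_force: [1.4, -0.8, 0.6]
finger_gap: 0.0852
```

Call:
send_rows(targets=[[[0, 0, 0, -0.0625], [0, 0, 0, -0.0625], [0, 0, 0, -0.0625], [0, 0, 0, -0.0625], [0, 0, 0, -0.0625], [0, 0, 0, -0.0625], [0, 0, 0, -0.0625], [0, 0, 0, -0.0625], [0, 0, 0, -0.0625], [0, 0, 0, -0.055], [0, 0, 0, 0]]])

```text
time: 2.02
ee_pos: [0.4917, -0.2612, 0.3215]
eef_rot: [0.495, 0.512, -0.495, 0.497]
ft_force: [0.8, -0.1, 0.9]
finger_gap: 0.0851
```

```bash
python3 - <<'E'
from h import *
togo([.511,-.264,.33],-0.5)
info=eyes.camera_info("wrist"); im=eyes.camera("wrist"); cv2.imwrite("pics/w1.png",im[:,:,::-1])
import json; json.dump({k:np.array(v).tolist() for k,v in info.items()},open("w1.json","w"))
for q in ([.511,-.264,.229],[.511,-.224,.229],[.511,-.304,.229]): print(np.round(proj(info,q)))
E
```

```text
world d [ 0.0193 -0.0028  0.0085]
tool frac now [-0.0294  0.0637  0.0101] tool axis x [-0.014  0.014 -1.   ] y [ 1.     0.019 -0.014] z [ 0.019 -1.    -0.015]
yaw change world deg -1.57 twist frac 0.0137
tool frac after twist [-0.0294  0.064   0.0083] q7 0.39
[[342. 207.]]
[[344. 156.]]
[[340. 254.]]
```

View pics/w1.png

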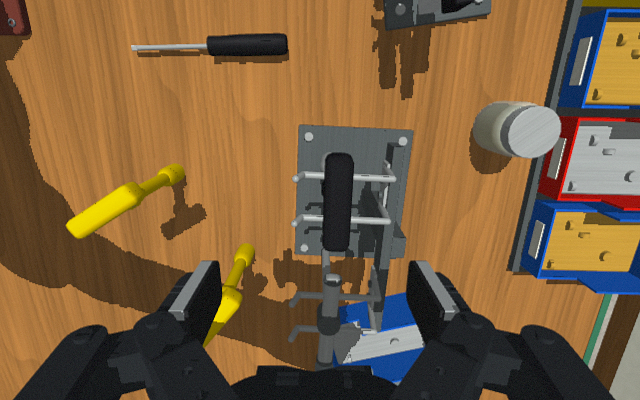

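Wrist view: the black grip across the two wires at (324–354, 152–250), centre ~(339,201). Hex key at (328,310), yellow ones to the lower left. Measuring the grip from this view.

```bash
python3 - <<'E'
from h import *
import json
info=json.load(open("w1.json")); im=cv2.imread("pics/w1.png")
g=(im.max(2)<60).astype(np.uint8); g=cv2.morphologyEx(g,cv2.MORPH_OPEN,np.ones((15,15),np.uint8))
for b in blobs(im,g,info,.224,200,(310,140,370,262)): print(b); xy=b["xy"]
# wires: tip/base pixel at z=.205
for p in ((298,180),(393,179),(298,222),(387,221)): print(onz(info,*p,.205).round(4))
togo([xy[0],xy[1],.203],-0.5)
E
```

```text
{'px': array([337. , 201.5]), 'xy': array([ 0.5074, -0.261 ]), 'size': array([0.0223, 0.0799]), 'ang': 93.0}
[ 0.4757 -0.2493  0.205 ]
[ 0.5538 -0.2468  0.205 ]
[ 0.4758 -0.2866  0.205 ]
[ 0.5521 -0.2839  0.205 ]
world d [ 0.0157  0.0002 -0.1185]
tool frac now [0.394  0.0579 0.0055] tool axis x [-0.014  0.014 -1.   ] y [ 1.     0.012 -0.014] z [ 0.012 -1.    -0.014]
yaw change world deg -1.2 twist frac 0.0104
tool frac after twist [0.394  0.058  0.0043] q7 0.39
```

Call:
send_rows(targets=[[[0, 0.029, 0.008, -0.004], [0, 0.029, 0.0075, -0.003], [0, 0, 0, 0], [0.06, 0, 0, 0], [0.06, 0, 0, 0], [0.06, 0, 0, 0], [0.04, 0, 0, 0], [0.02, 0, 0, 0], [0, 0, 0, 0]]])

```text
time: 2.82
ee_pos: [0.5126, -0.2651, 0.2458]
eef_rot: [0.498, 0.509, -0.497, 0.495]
ft_force: [0.0, -0.2, 0.2]
finger_gap: 0.0858
```

```bash
python3 - <<'E'
from h import *
togo([.5074,-.264,.200],1.5)
E
```

```text
world d [-0.0052  0.0011 -0.0458]
tool frac now [ 0.1531 -0.0151 -0.0017] tool axis x [-0.013  0.015 -1.   ] y [ 1.     0.01  -0.013] z [ 0.009 -1.    -0.015]
yaw change world deg 0.95 twist frac -0.0083
tool frac after twist [ 0.1531 -0.0151 -0.0019] q7 0.36
```

Call:
send_rows(targets=[[[0.03, -0.01, 0, -0.005], [0.04, -0.005, 0, -0.004], [0.04, 0, 0, 0], [0.03, 0, 0, 0], [0.013, 0, 0, 0], [0, 0, 0, 0]]])

```text
time: 3.32
ee_pos: [0.5077, -0.265, 0.1972]
eef_rot: [0.494, 0.513, -0.492, 0.501]
ft_force: [0.8, 0.3, -0.3]
finger_gap: 0.0849
```

```bash
python3 - <<'E'
from h import *
togo([.5074,-.264,.200],1.5)
im=eyes.camera("wrist"); cv2.imwrite("pics/w2.png",im[:,:,::-1])
E
```

```text
world d [-0.0003  0.001   0.0028]
tool frac now [-0.0093 -0.001  -0.0033] tool axis x [-0.011  0.014 -1.   ] y [ 1.     0.028 -0.011] z [ 0.028 -1.    -0.014]
yaw change world deg -0.13 twist frac 0.0011
tool frac after twist [-0.0093 -0.001  -0.0033] q7 0.37
```

View pics/w2.png

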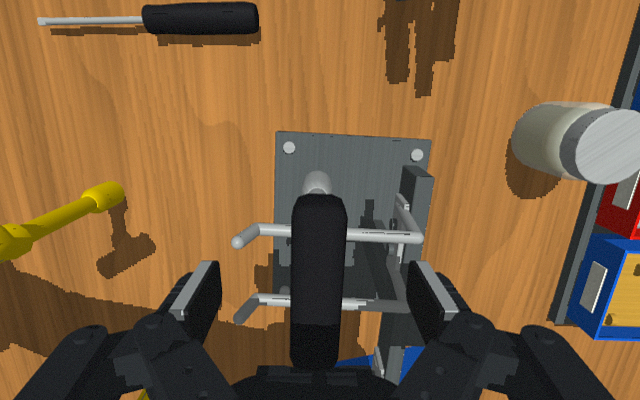

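The grip (292–346, 195–368) stands centred between the pads (220 and 408), and the pads are clear of both wires. Closing.

Call:
send_rows(targets=[[[-0.006, 0, 0, 0], [0, 0, 0, 0], [0, 0, 0, 0], [0, 0, 0, 0], [0, 0, 0, 0], [0, 0, 0, 0], [0, 0, 0, 0], [0, 0, 0, 0], [0, 0, 0, 0], [0, 0, 0, 0]]], jaw=1, squeeze=110)

```text
time: 4.2
ee_pos: [0.5092, -0.2655, 0.2021]
eef_rot: [0.494, 0.512, -0.492, 0.502]
ft_force: [-0.2, -0.1, -0.2]
finger_gap: 0.0201
```

Call:
send_rows(targets=[[[-0.02, 0, 0, 0], [-0.04, 0, 0, 0], [-0.04, 0, 0, 0], [-0.04, 0, 0, 0], [-0.02, 0, 0, 0], [0, 0, 0, 0]]])

```text
time: 4.7
ee_pos: [0.5091, -0.2659, 0.2551]
eef_rot: [0.494, 0.512, -0.492, 0.502]
ft_force: [0.8, 0.1, -3.1]
finger_gap: 0.02
```

```bash
python3 - <<'E'
from h import *
togo([.41,-.268,.245],1.5); print(telemetry.get_obs()["finger_gap"],telemetry.get_obs()["ft_force"])
im=eyes.camera("wrist"); cv2.imwrite("pics/w3.png",im[:,:,::-1])
im=eyes.camera("scene"); cv2.imwrite("pics/s3.png",cv2.resize(im[190:330,170:430,::-1],None,fx=3,fy=3))
E
```

```text
world d [-0.0991 -0.0021 -0.0101]
tool frac now [ 0.0363 -0.3302 -0.0019] tool axis x [-0.009  0.012 -1.   ] y [ 1.     0.028 -0.008] z [ 0.028 -1.    -0.013]
yaw change world deg -0.13 twist frac 0.0011
tool frac after twist [ 0.0363 -0.3302 -0.0012] q7 0.38
0.019980207084264703 [ 0.84146104  0.12254848 -3.10677615]
```

View pics/s3.png

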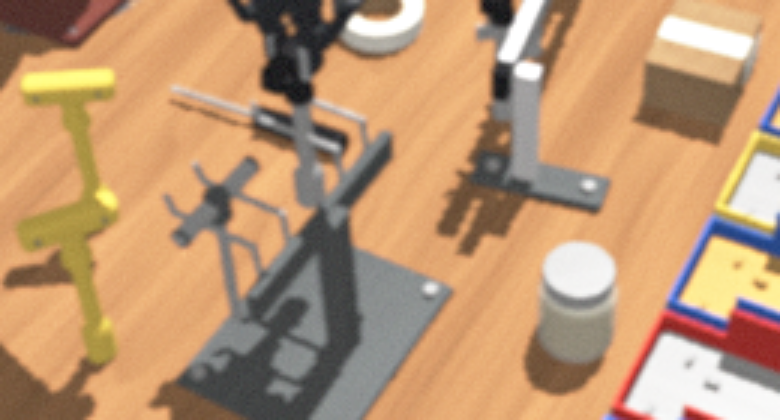

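The driver is 50 mm up, hanging plumb in the gripper above the hook wires (socket at (310,190) in the crop); the hex key stays on its hook. Bringing it out along -x, and measuring the rail's direction.

Call:
send_rows(targets=[[[0, -0.03, 0, 0], [0, -0.06, 0, 0], [0, -0.06, 0, 0], [0, -0.06, 0, 0], [0, -0.06, 0, 0], [0, -0.04, 0, 0], [0, -0.02, 0, 0], [0, 0, 0, 0]]])

```text
time: 5.47
ee_pos: [0.4001, -0.267, 0.2492]
eef_rot: [0.493, 0.516, -0.492, 0.498]
ft_force: [0.4, -0.2, -2.1]
finger_gap: 0.0201
```

```bash
python3 - <<'E'
from h import *
im=cv2.imread("pics/top0.png"); info=eyes.camera_info("top")
# white bar: back edge line (z=.161)
m=((im.min(2)>185)).astype(np.uint8); k=np.zeros_like(m); k[165:215,190:330]=1; m&=k
pts=[]
for u in range(195,325):
    v=np.flatnonzero(m[:,u])
    if len(v): pts.append(onz(info,u,v.min()-.5,.161)[:2])
pts=np.array(pts); print(len(pts))
vx,vy,x0,y0=cv2.fitLine(pts.astype(np.float32),cv2.DIST_HUBER,0,.01,.01).ravel()
print("bar back edge dir",np.degrees(np.arctan2(vy,vx))%180,"pt",x0,y0)
# black grips, columns profile: top edge/bottom edge within rois
for a,b in ((166,203),(252,287),(293,330)):
    T=[];B=[]
    for u in range(a,b):
        v=np.flatnonzero(im[165:220,u].max(1)<60)+165
        if len(v): T.append((u,v.min()))
    T=np.array(T); print(a,b,np.polyfit(T[:,0],T[:,1],1), onz(info,*T.mean(0),.21).round(4))
s=cv2.resize(im[160:220,150:345],None,fx=4,fy=4,interpolation=cv2.INTER_CUBIC)
w=cv2.imread("pics/w3.png"); cv2.imwrite("pics/crop3.png",np.vstack([s,cv2.resize(w[:, :],(780,340))[:, :]]))
togo([.445,.139,.25],8)
E
```

```text
121
bar back edge dir 99.15968 pt 0.5934205 0.037518773
166 203 [-1.22332859e-01  2.17428165e+02] [0.5392 0.2448 0.21  ]
252 287 [-9.04507257e-02  2.06344843e+02] [0.5684 0.0584 0.21  ]
293 330 [-2.25225225e-02  1.83004505e+02] [ 0.5823 -0.0363  0.21  ]
world d [0.0449 0.406  0.0008]
tool frac now [ 0.0192  0.1884 -1.3483] tool axis x [-0.017  0.018 -1.   ] y [ 0.999  0.029 -0.017] z [ 0.028 -0.999 -0.019]
yaw change world deg 6.36 twist frac -0.0555
tool frac after twist [ 0.0192  0.3365 -1.3191] q7 0.53
```

View pics/crop3.png

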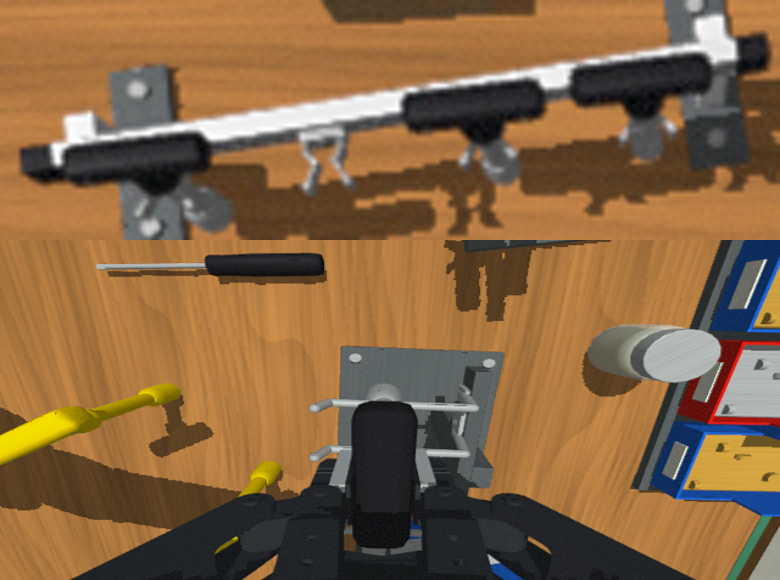

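```bash
python3 - <<'E'
from h import *
info=eyes.camera_info("top"); th=np.radians(9.05); X=np.array([np.cos(th),np.sin(th)]);Y=np.array([-X[1],X[0]])
P={n:onz(info,150+u/4,160+v/4,z)[:2] for n,u,v,z in (("a",137,157,.206),("b",474,105,.206),("c",641,78,.206),("mouth",327.5,186,.154))}
for n,p in P.items(): print(n,p.round(4),"rail coords",(X@p).round(4),(Y@p).round(4))
e=np.array([.5934205,.0375188]); print("row line x from bar",X@e-.029)
d=P["a"]-P["c"]; print(np.degrees(np.arctan2(d[1],d[0])),np.linalg.norm(d))
for xr,yr in ((0.548,0),): pass
m=P["mouth"]+.02*X; print("seat from mouth",m)
print("seat from grips",(P["a"]+P["b"])/2, (2*P["b"]-P["c"]))
E
```

```text
a [0.5303 0.2449] rail coords 0.5622 0.1584
b [0.5598 0.0587] rail coords 0.5621 -0.0301
c [ 0.5753 -0.0345] rail coords 0.5627 -0.1246
mouth [0.5249 0.1493] rail coords 0.5418 0.0649
row line x from bar 0.5629348444569794
99.15581919439347 0.2830201792747261
seat from mouth [0.54460823 0.15242066]
seat from grips [0.54503876 0.15177958] [0.54431332 0.15183982]
```

Seat estimate from three sources agrees within 1 mm: (0.5448, 0.152), rail x at +9.1°. Carrying it to the front of the clip.

Call:
send_rows(targets=[[[0, 0.04, -0.04, 0], [0, 0.06, -0.08, 0], [0, 0.06, -0.11, 0], [0, 0.03, -0.11, -0.01], [0, 0.01, -0.11, -0.01], [0, 0.01, -0.11, -0.01], [0, 0.01, -0.11, -0.01], [0, 0.01, -0.11, -0.01], [0, 0, -0.11, -0.01], [0, 0, -0.1, 0], [0, 0, -0.1, 0], [0, 0, -0.06, 0]]])

```text
time: 6.47
ee_pos: [0.4467, 0.0942, 0.2538]
eef_rot: [0.464, 0.545, -0.458, 0.527]
ft_force: [1.0, -0.2, -1.4]
finger_gap: 0.0201
```

```bash
python3 - <<'E'
from h import *
togo([.472,.138,.25],9.1); print(telemetry.get_obs()["finger_gap"])
E
```

```text
world d [ 0.0253  0.0438 -0.0038]
tool frac now [ 0.0149  0.1052 -0.1314] tool axis x [-0.013  0.022 -1.   ] y [ 0.989  0.149 -0.01 ] z [ 0.149 -0.989 -0.024]
yaw change world deg 0.52 twist frac -0.0046
tool frac after twist [ 0.0149  0.1064 -0.1304] q7 -0.09
0.020114319517542025
```

Call:
send_rows(targets=[[[0, 0.05, -0.06, -0.003], [0, 0.04, -0.05, 0], [0, 0.015, -0.02, 0], [0.04, 0, 0, 0], [0.06, 0, 0, 0], [0.06, 0, 0, 0], [0.04, 0, 0, 0], [0.02, 0, 0, 0], [0, 0, 0, 0]]])

```text
time: 7.22
ee_pos: [0.4705, 0.1471, 0.1826]
eef_rot: [0.461, 0.549, -0.453, 0.53]
ft_force: [-0.8, 0.1, -1.6]
finger_gap: 0.0202
```

```bash
python3 - <<'E'
from h import *
import json
togo([.472,.138,.186],9.1)
info=eyes.camera_info("wrist"); im=eyes.camera("wrist"); cv2.imwrite("pics/w4.png",im[:,:,::-1])
json.dump({k:np.array(v).tolist() for k,v in info.items()},open("w4.json","w"))
s=eyes.camera("scene"); cv2.imwrite("pics/s4.png",s[:,:,::-1])
c=cv2.resize(s[110:270,250:430,::-1],None,fx=2.5,fy=2.5)
cv2.imwrite("pics/v4.png",np.hstack([cv2.resize(im[:,220:,::-1],(420,400)),c[:400,:380]]))
E
```

```text
world d [ 0.0015 -0.0091  0.0034]
tool frac now [-0.0121 -0.0001  0.0305] tool axis x [-0.014  0.026 -1.   ] y [ 0.986  0.166 -0.009] z [ 0.165 -0.986 -0.028]
yaw change world deg -0.43 twist frac 0.0037
tool frac after twist [-0.0121  0.0002  0.0305] q7 -0.26
```

View pics/v4.png

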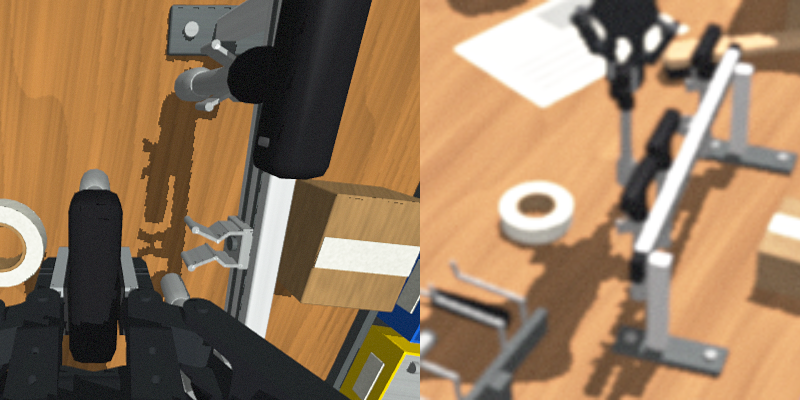

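```bash
python3 - <<'E'
from h import *
import json
info=json.load(open("w4.json")); im=cv2.imread("pics/w4.png")
th=np.radians(9.1); X=np.array([np.cos(th),np.sin(th)]);Y=np.array([-X[1],X[0]])
def pr(n,p): print(n,p[:2].round(4),"rail",(X@p[:2]-.5620).round(4),(Y@p[:2]-.0639).round(4))
pr("mouth up tip",onz(info,220+187,219,.154)); pr("mouth lo tip",onz(info,220+184,264,.154)); pr("neck",onz(info,220+213,243,.154))
zt=.1826+.0149+.012
pr("grip far end",onz(info,220+96,191,zt-.006)); pr("grip near end",onz(info,220+94,363,zt-.006))
for v in (230,300,340):
    r=np.flatnonzero(im[v,270:360].max(1)<60)+270; print(v,r.min(),r.max())
for v in (215,235,255): # both sides on grip
    r=np.flatnonzero(im[v,270:355].max(1)<60)+270; pr("mid %d"%v,onz(info,(r.min()+r.max())/2,v,zt-.006))
_,p,_=state(); pr("tcp",p)
c=cv2.resize(im[150:290,380:500],None,fx=5,fy=5,interpolation=cv2.INTER_CUBIC); cv2.imwrite("pics/c4.png",c[:600])
E
```

```text
mouth up tip [0.5192 0.1684] rail -0.0227 0.0203
mouth lo tip [0.5244 0.1405] rail -0.0219 -0.0081
neck [0.5376 0.1565] rail -0.0064 0.0056
grip far end [0.4636 0.1899] rail -0.0742 0.0503
grip near end [0.4766 0.1069] rail -0.0745 -0.0337
230 289 341
300 270 359
340 270 359
mid 215 [0.4649 0.1799] rail -0.0745 0.0402
mid 235 [0.4663 0.1713] rail -0.0745 0.0315
mid 255 [0.4676 0.1623] rail -0.0746 0.0224
tcp [0.4712 0.1475] rail -0.0734 0.0072
```

View pics/c4.png

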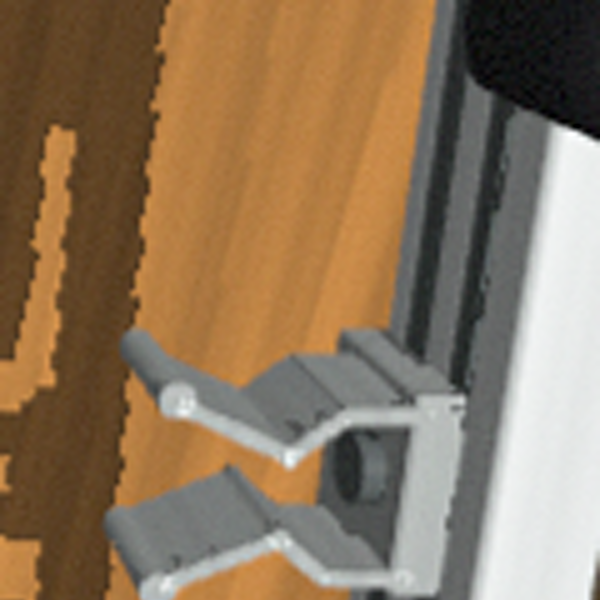

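The clip's bright top edge is now clear: lip tips at crop (178,400) and (157,588), neck at (289,457)/(283,540). The held grip is parallel to the row (74.5 mm out).

```bash
python3 - <<'E'
from h import *
import json
info=json.load(open("w4.json"))
th=np.radians(9.1); X=np.array([np.cos(th),np.sin(th)]);Y=np.array([-X[1],X[0]])
for n,u,v in (("tip",178,400),("tip",157,588),("neck",289,457),("neck",283,540),("back",432,408),("back",403,580)):
    p=onz(info,380+u/5,150+v/5,.154)[:2]; print(n,p.round(4),(X@p-.5620).round(4),(Y@p-.0639).round(4))
E
```

```text
tip [0.5257 0.1627] -0.0172 0.0136
tip [0.5293 0.1389] -0.0173 -0.0104
neck [0.5401 0.158 ] -0.0037 0.0067
neck [0.5423 0.1476] -0.0032 -0.004
back [0.5545 0.1666] 0.0118 0.0129
back [0.5576 0.1449] 0.0115 -0.009
```

Call:
send_rows(targets=[[[-0.01, 0, 0.012, 0.003], [-0.003, 0.02, 0.012, 0], [0, 0.04, 0, 0], [0, 0.04, 0, 0], [0, 0.04, 0, 0], [0, 0.02, 0, 0], [0, 0, 0, 0]]])

```text
time: 7.9
ee_pos: [0.5271, 0.1447, 0.1937]
eef_rot: [0.466, 0.543, -0.454, 0.531]
ft_force: [-1.2, 0.9, -2.3]
finger_gap: 0.0199
```

```bash
cat > rel.py <<'E'
from h import *
th=np.radians(9.1); X=np.array([np.cos(th),np.sin(th)]);Y=np.array([-X[1],X[0]])
def rel():
    o,p,T=state(); print("rail-x to go",(.0025+.5620-X@p[:2]+.0734-.0745).round(4)," TCP rail",(X@p[:2]-.562).round(4),(Y@p[:2]-.0639).round(4),"(want y .0004) z",p[2].round(4),"tool x",T[:,0].round(3),"yaw",np.degrees(np.arctan2(T[1,1],T[0,1])).round(2),"F",(X@o["ft_force"][:2]).round(1),np.round(o["ft_force"],1))
E
python3 -c "
from rel import *
rel()"
```

```text
rail-x to go 0.02  TCP rail -0.0186 -0.0044 (want y .0004) z 0.1937 tool x [-0.002  0.025 -1.   ] yaw 8.85 F -1.1 [-1.2  0.9 -2.3]
```

Call:
send_rows(targets=[[[0, -0.03, 0, 0], [0, -0.02, -0.008, 0], [0.013, 0, -0.006, 0], [0.013, 0, 0, 0], [0, 0, 0, 0], [0, 0, 0, 0]]])

```text
time: 8.4
ee_pos: [0.5088, 0.1463, 0.1861]
eef_rot: [0.466, 0.543, -0.454, 0.531]
ft_force: [0.0, 0.4, -3.0]
finger_gap: 0.0202
```

```bash
sed -i 's/+.0734-.0745/-.0734+.0745/' rel.py; python3 -c "
from rel import *
rel()"
```

```text
rail-x to go 0.0401  TCP rail -0.0365 0.0001 (want y .0004) z 0.1861 tool x [-0.001  0.024 -1.   ] yaw 8.86 F 0.1 [ 0.   0.4 -3. ]
```

Call:
send_rows(targets=[[[0, 0.015, 0, 0], [0, 0.015, 0, 0], [0, 0.015, 0, 0], [0, 0.01, 0, 0], [0, 0, 0, 0]]])

```text
time: 8.82
ee_pos: [0.5273, 0.1489, 0.1862]
eef_rot: [0.466, 0.543, -0.454, 0.531]
ft_force: [-0.4, -0.3, -2.0]
finger_gap: 0.0202
```

```bash
python3 -c "
from rel import *
rel()"
```

```text
rail-x to go 0.0214  TCP rail -0.0178 -0.0003 (want y .0004) z 0.1862 tool x [-0.     0.024 -1.   ] yaw 8.84 F -0.5 [-0.4 -0.3 -2. ]
```

Call:
send_rows(targets=[[[0, 0.02, 0, 0], [0, 0.02, 0, 0], [0, 0.02, 0, 0]]])

```text
time: 9.07
ee_pos: [0.5418, 0.1513, 0.1845]
eef_rot: [0.463, 0.545, -0.457, 0.529]
ft_force: [-3.0, -1.2, -3.5]
finger_gap: 0.0204
```

```bash
python3 -c "
from rel import *
rel()"
```

```text
rail-x to go 0.0067  TCP rail -0.0031 -0.0002 (want y .0004) z 0.1845 tool x [-0.011  0.021 -1.   ] yaw 8.89 F -3.2 [-3.  -1.2 -3.5]
```

Call:
send_rows(targets=[[[0, 0.03, 0, 0], [0, 0.03, 0, 0], [0, 0.03, 0, 0]]])

```text
time: 9.32
ee_pos: [0.5541, 0.1542, 0.1813]
eef_rot: [0.451, 0.553, -0.467, 0.522]
ft_force: [-28.8, -2.4, 14.5]
finger_gap: 0.0202
```

```bash
python3 -c "
from rel import *
rel(); print(telemetry.get_obs()['moment'])"
```

```text
rail-x to go -0.0059  TCP rail 0.0095 0.0007 (want y .0004) z 0.1813 tool x [-0.048  0.011 -0.999] yaw 9.07 F -28.8 [-28.8  -2.4  14.5]
[-0.59503577  8.1657326   0.26172837]
```

Call:
send_rows(targets=[[[-0.006, -0.01, 0, 0], [0, 0, 0, 0]]])

```text
time: 9.48
ee_pos: [0.5508, 0.1542, 0.1829]
eef_rot: [0.449, 0.554, -0.468, 0.522]
ft_force: [1.4, -1.0, -0.9]
finger_gap: 0.0203
```

```bash
python3 - <<'E'
from rel import *
rel()
im=eyes.camera("wrist"); s=eyes.camera("scene")
c=cv2.resize(s[100:220,290:410,::-1],None,fx=3.3,fy=3.3,interpolation=cv2.INTER_CUBIC)
cv2.imwrite("pics/v5.png",np.hstack([im[:,220:,::-1],np.pad(c,((0,4),(0,0),(0,0)))[:, :380]]))
E
```

```text
rail-x to go -0.0026  TCP rail 0.0062 0.0012 (want y .0004) z 0.1829 tool x [-0.053  0.01  -0.999] yaw 9.13 F 1.2 [ 1.4 -1.  -0.9]
```

View pics/v5.png

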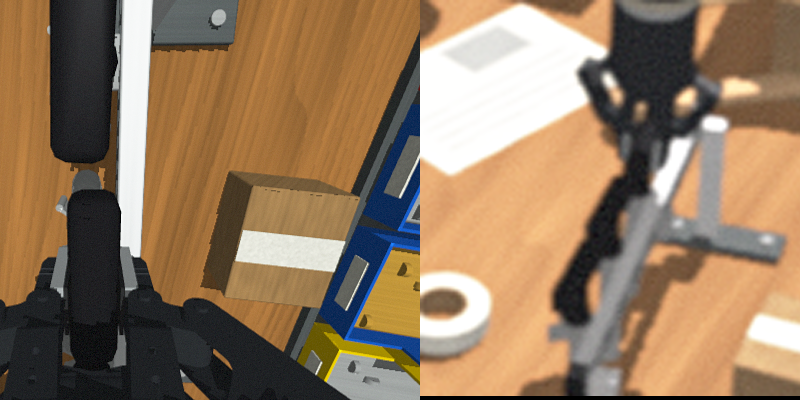

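```bash
python3 - <<'E'
from rel import *
info=eyes.camera_info("wrist"); im=cv2.imread("pics/v5.png")
for nm,rows,a,b,z in (("a",(40,80,120,145),30,116,.204),("held",(205,220,235,248),50,135,.204)):
    for v in rows:
        r=np.flatnonzero(im[v,a:b].max(1)<60)+a
        l,rr=onz(info,r.min()+220,v,z)[:2],onz(info,r.max()+220,v,z)[:2]
        print(nm,v,r.min(),r.max(),"railx",(X@l-.562).round(4),(X@rr-.562).round(4),"raily",(Y@l-.0639).round(4))
o,d=ray(info,320,200); print(o)
E
```

```text
a 40 50 113 railx -0.0077 0.014 raily 0.0985
a 80 50 112 railx -0.0082 0.0138 raily 0.0856
a 120 51 109 railx -0.0085 0.0129 raily 0.0717
a 145 51 108 railx -0.0089 0.0127 raily 0.0625
held 205 68 118 railx -0.003 0.0169 raily 0.0386
held 220 67 120 railx -0.0036 0.0178 raily 0.0322
held 235 68 119 railx -0.0034 0.0175 raily 0.0256
held 248 68 119 railx -0.0035 0.0177 raily 0.0197
[0.54544464 0.23343049 0.32597821]
```

Force is back to ~0 with the shank at the seat; grip mid is 4–5 mm ahead of the neighbour's line, from the tool's 3° lean. Releasing gently to let the clip straighten it.

Call:
send_rows(targets=[[[0, 0, 0, 0], [0, 0, 0, 0], [0, 0, 0, 0], [0, 0, 0, 0], [0, 0, 0, 0]]], jaw=-0.1, squeeze=30)

```text
time: 10.0
ee_pos: [0.5543, 0.1539, 0.1836]
eef_rot: [0.452, 0.552, -0.467, 0.522]
ft_force: [-0.6, -0.1, 1.3]
finger_gap: 0.0469
```

```bash
cat > m.py <<'E'
from rel import *
def wr(n):
    info=eyes.camera_info("wrist"); im=eyes.camera("wrist")[:,:,::-1]; cv2.imwrite(f"pics/{n}.png",im)
    rel(); print(telemetry.get_obs()["finger_gap"])
    # grips in the row: expected rows; scan along rail y at z=.204 and find black span in x
    for yr in (.0985,.085,.072,.0386,.032,.026,.02):
        xs=np.arange(-.03,.04,.0005); p=np.array([np.r_[(x+.562)*X+(yr+.0639)*Y,.204] for x in xs])
        uv=np.round(proj(info,p)).astype(int); ok=(uv[:,0]>=0)&(uv[:,0]<640)&(uv[:,1]>=0)&(uv[:,1]<400)
        b=np.array([ok[i] and im[uv[i,1],uv[i,0]].max()<60 for i in range(len(xs))]); s=xs[b]
        if len(s): print(yr,"black",s.min().round(4),s.max().round(4),"mid",((s.min()+s.max())/2).round(4))
E
python3 -c "
from m import *
wr('w6')"
```

```text
rail-x to go -0.0061  TCP rail 0.0097 0.0004 (want y .0004) z 0.1836 tool x [-0.046  0.012 -0.999] yaw 8.99 F 0.0 [ 0.1 -0.6  0. ]
0.04694390235615147
0.0985 black -0.0085 0.028 mid 0.0098
0.085 black -0.009 0.013 mid 0.002
0.072 black -0.0095 0.0125 mid 0.0015
0.0386 black -0.0055 0.0145 mid 0.0045
0.032 black -0.007 0.0145 mid 0.0038
0.026 black -0.0065 0.015 mid 0.0043
0.02 black -0.0065 0.015 mid 0.0043
```

Call:
send_rows(targets=[[[-0.02, -0.01, 0, 0], [-0.04, -0.01, 0, 0], [-0.06, 0, 0, 0], [-0.08, 0, 0, 0], [-0.08, 0, 0, 0], [-0.06, 0, 0, 0], [-0.02, 0, 0, 0], [0, 0, 0, 0]]])

```text
time: 10.72
ee_pos: [0.551, 0.1518, 0.3024]
eef_rot: [0.452, 0.552, -0.466, 0.523]
ft_force: [0.4, -0.0, -0.4]
finger_gap: 0.0472
```

```bash
python3 - <<'E'
from m import *
wr('w7')
s=eyes.camera("scene")[:,:,::-1]; cv2.imwrite("pics/s7.png",s)
w=cv2.imread("pics/w7.png")
c=cv2.resize(s[110:240,300:410],None,fx=3,fy=3,interpolation=cv2.INTER_CUBIC)
cv2.imwrite("pics/v7.png",np.hstack([w[:390,160:600],c[:390]]))
E
```

```text
rail-x to go -0.0023  TCP rail 0.0059 -0.0011 (want y .0004) z 0.3018 tool x [-0.045  0.012 -0.999] yaw 9.08 F 0.7 [0.6 0.4 0.3]
0.04681313814381122
0.0985 black -0.0085 0.013 mid 0.0023
0.085 black -0.009 0.0125 mid 0.0018
0.072 black -0.009 0.012 mid 0.0015
0.0386 black -0.006 0.014 mid 0.004
0.032 black -0.0065 0.015 mid 0.0043
0.026 black -0.0065 0.015 mid 0.0043
0.02 black -0.0065 0.014 mid 0.0038
```

View pics/v7.png

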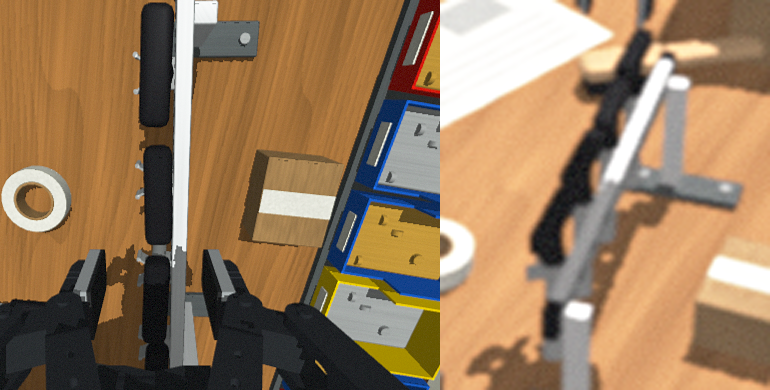

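The driver stands in its clip in line with the others; its grip seems about 2–3 mm ahead. Moving the arm aside for a top-camera check of all four grips.

Call:
send_rows(targets=[[[0, 0, 0.04, 0], [0, 0, 0.08, 0], [0, 0, 0.1, 0], [0, 0, 0.1, 0], [0, 0, 0.1, 0], [0, 0, 0.1, 0], [0, 0, 0.1, 0], [0, 0, 0.1, 0], [0, 0, 0.08, 0], [0, 0, 0.04, 0], [0, 0, 0, 0]]])

```text
time: 11.73
ee_pos: [0.5838, -0.1171, 0.2795]
eef_rot: [0.445, 0.559, -0.471, 0.517]
ft_force: [0.7, -0.2, -0.7]
finger_gap: 0.0471
```

```bash
cat > t.py <<'E'
from rel import *
def top(n):
    info=eyes.camera_info("top"); im=eyes.camera("top")[:,:,::-1]; cv2.imwrite(f"pics/{n}.png",im)
    cw=cv2.resize(im,None,fx=4,fy=4,interpolation=cv2.INTER_CUBIC)
    for nm,yc in (("a",.142),("new",.0475),("b",-.0475),("c",-.1425)):
        yc-=.0475; M=[]
        for yr in np.r_[yc-.034:yc-.018:.002,yc+.018:yc+.034:.002]:
            xs=np.arange(-.03,.03,.0005); p=np.array([np.r_[(x+.562)*X+(yr+.0639)*Y,.206] for x in xs])
            uv=np.round(proj(info,p)*4+1.5).astype(int); b=cw[uv[:,1],uv[:,0]].max(1)<70
            if b.any(): M.append((xs[b].min(),xs[b].max()))
        # extent along y at mid x
        ys=np.arange(yc-.05,yc+.05,.0005); p=np.array([np.r_[(.002+.562)*X+(y+.0639)*Y,.206] for y in ys])
        uv=np.round(proj(info,p)*4+1.5).astype(int); b=cw[uv[:,1],uv[:,0]].max(1)<70
        print(nm,"x span",np.median(M,0).round(4),"mid",np.median(M,0).mean().round(4),"y span",ys[b].min().round(4),ys[b].max().round(4))
E
python3 -c "
from t import *
rel(); top('top8')
im=cv2.imread('pics/top8.png'); print('tape', blobs(im,(im.min(2)>170),eyes.camera_info('top'),.026,300,(240,240,310,300)))
im=cv2.imread('pics/top0.png'); print('tape0', blobs(im,(im.min(2)>170),eyes.camera_info('top'),.026,300,(240,240,310,300)))
"
```

```text
rail-x to go 0.0077  TCP rail -0.0041 -0.2719 (want y .0004) z 0.2795 tool x [-0.069  0.011 -0.998] yaw 9.2 F 0.7 [ 0.7 -0.2 -0.7]
a x span [-0.0095  0.012 ] mid 0.0013 y span 0.054 0.144
new x span [-0.0095  0.0125] mid 0.0015 y span -0.0395 0.0415
b x span [-0.0097  0.0115] mid 0.0009 y span -0.1335 -0.0525
c x span [-0.0105  0.0113] mid 0.0004 y span -0.228 -0.1475
tape [{'px': array([273. , 271.5]), 'xy': array([0.3831, 0.0638]), 'size': array([0.0873, 0.0881]), 'ang': 0.8}]
tape0 [{'px': array([273. , 271.5]), 'xy': array([0.3831, 0.0638]), 'size': array([0.0873, 0.0881]), 'ang': 0.8}]
```

Top view: the four grip mids lie within about 1 mm of one line, at equal spacing (~94 mm), and the tape hasn't moved. Last visual check of height and lean, with projected reference points.

```bash
python3 - <<'E'
from rel import *
info=eyes.camera_info("scene"); s=eyes.camera("scene")[:,:,::-1]; cv2.imwrite("pics/s9.png",s)
f=6; x0,y0,w,h=318,118,66,100
c=cv2.resize(s[y0:y0+h,x0:x0+w],None,fx=f,fy=f,interpolation=cv2.INTER_CUBIC)
for yc,col in ((.0955,(0,255,0)),(.001,(0,0,255)),(-.0935,(0,255,0)),(-.188,(0,255,0))):
    P=[]
    for sx in (-.011,.011):
        for e in (-.04,.04): P.append(np.r_[(.563+sx)*X+(yc+e+.0639)*Y,.210])
    for u,v in proj(info,P): cv2.circle(c,(int((u-x0+.5)*f),int((v-y0+.5)*f)),3,col,-1)
w_=eyes.camera("wrist")[:,:,::-1]; cv2.imwrite("pics/w9.png",w_)
t=cv2.imread("pics/top8.png")[150:260,140:520]
cv2.imwrite("pics/v9.png",np.hstack([c,cv2.copyMakeBorder(np.vstack([cv2.resize(t,(400,116)),cv2.resize(w_,(400,250))]),0,600-366,0,0,cv2.BORDER_CONSTANT)]))
E
```

```text
(no output)
```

View pics/v9.png

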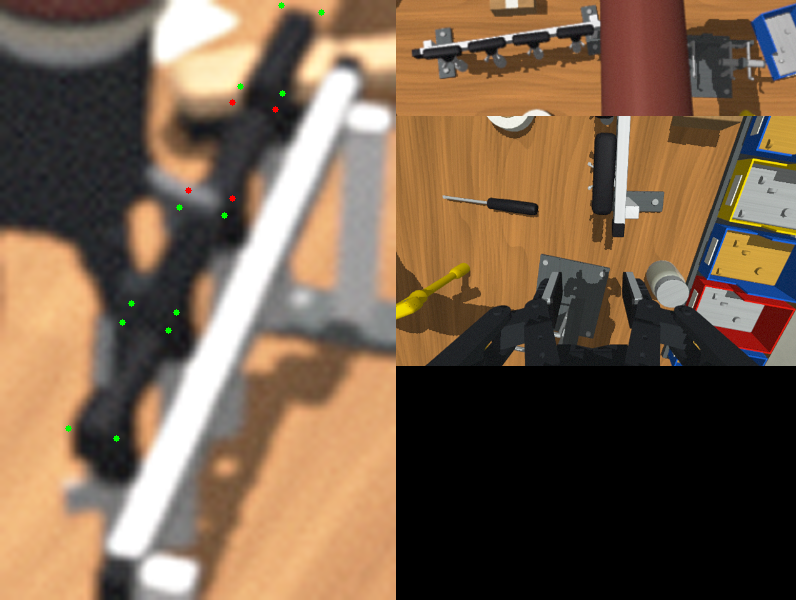

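```bash
python3 - <<'E'
from rel import *
info=eyes.camera_info("scene")
for f in ("s9","s7"):
    g=cv2.resize(cv2.imread(f"pics/{f}.png"),None,fx=4,fy=4,interpolation=cv2.INTER_CUBIC).max(2)
    for nm,yc in (("a",.0955),("new",.001),("b",-.0935),("c",-.188)):
        out=[]
        for e in (-.03,-.02,-.01,0,.01,.02,.03):
            xs=np.arange(-.04,.05,.0005); p=np.array([np.r_[(x+.562)*X+(yc+e+.0639)*Y,.206] for x in xs])
            uv=np.round(proj(info,p)*4+1.5).astype(int); b=g[uv[:,1],uv[:,0]]<75
            i=80 # centre x=0
            if not b[i]: out.append(None); continue
            l=i
            while l>0 and b[l-1]: l-=1
            r=i
            while r<len(xs)-1 and b[r+1]: r+=1
            out.append((round(xs[l]*1e3,1),round(xs[r]*1e3,1)))
        print(f,nm,[tuple(map(float,o)) if o else None for o in out])
# wrist w9/ top height check of new versus others at ends: black extents printed earlier
E
```

```text
s9 a [(-7.0, 14.5), (-6.5, 11.0), (-5.5, 10.0), (-6.0, 9.5), (-6.0, 10.0), (-5.5, 10.0), (-5.0, 9.0)]
s9 new [None, (-3.0, 13.5), (-4.5, 12.5), (-6.5, 15.5), (-25.5, 16.5), (-32.5, 23.0), (-15.0, 23.5)]
s9 b [(-27.0, 14.5), (-16.0, 12.5), (-7.5, 11.0), (-7.0, 13.0), (-7.0, 15.0), (-7.5, 22.5), (-10.5, 25.0)]
s9 c [(-8.0, 16.5), (-7.5, 13.0), (-6.5, 11.0), (-2.5, 11.0), (-5.0, 14.5), (-8.0, 15.0), (-10.5, 24.0)]
s7 a [(-7.0, 14.5), (-6.5, 11.0), (-6.0, 10.0), (-6.0, 9.5), (-6.0, 10.5), (-5.5, 11.0), (-5.0, 8.5)]
s7 new [(-4.0, 15.5), (-3.0, 13.5), (-4.5, 13.0), (-6.5, 15.5), (-26.0, 16.5), (-32.5, 23.0), (-16.5, 23.5)]
s7 b [(-8.0, 14.5), (-8.0, 12.5), (-7.5, 11.0), (-7.0, 13.0), (-7.0, 15.0), (-7.0, 22.5), (-5.5, 25.0)]
s7 c [(-8.0, 16.5), (-7.5, 13.0), (-7.5, 11.0), (-7.0, 11.5), (-7.0, 14.5), (-6.0, 15.5), (-6.0, 25.5)]
```

Scene and wrist edges suggest the new grip leans ~2–3 mm forward, while the top view says <1 mm. One numeric check of the socket ends settles the lean.

```bash
python3 - <<'E'
from rel import *
def meas(cam,f):
    info=eyes.camera_info(cam); im=cv2.resize(cv2.imread(f),None,fx=4,fy=4,interpolation=cv2.INTER_CUBIC)
    h=cv2.cvtColor(im,cv2.COLOR_BGR2HSV); m=((h[:,:,1]<70)&(h[:,:,2]>50)).astype(np.uint8)
    for nm,yc in (("a",.0955),("new",.001),("b",-.0935),("c",-.188)):
        Q=np.r_[.563*X+(yc+.0639)*Y,.045]; c=proj(info,Q)[0]*4+1.5
        # dist in rail x/y per px at that plane
        k=np.zeros_like(m); cv2.circle(k,tuple(int(v) for v in c),40,1,-1)
        n,l,st,ce=cv2.connectedComponentsWithStats(m&k)
        for i in range(1,n):
            if st[i,4]>150:
                b=st[i]; bot=(b[1]+b[3]-1)
                w=onz(info,(ce[i][0]-1.5)/4,(ce[i][1]-1.5)/4,.045)[:2]; lo=np.argwhere(l==i); u=lo[lo[:,0]>=bot-4][:,1].mean()
                e=onz(info,(u-1.5)/4,(bot-1.5)/4,.045)[:2]
                print(cam,nm,b[4],"cent rail",((X@w-.562)*1e3).round(1),((Y@w-.0639-yc)*1e3).round(1),"bottom",((X@e-.562)*1e3).round(1))
meas("top","pics/top8.png"); meas("top","pics/top0.png")
E
```

```text
top a 2259 cent rail 5.7 7.4 bottom -15.5
top new 2052 cent rail 2.7 3.1 bottom -15.8
top b 1579 cent rail 6.7 3.5 bottom -9.1
top c 1574 cent rail 7.8 -0.9 bottom -7.6
top a 2256 cent rail 5.7 7.3 bottom -15.5
top new 274 cent rail 15.6 7.9 bottom 4.1
top b 1570 cent rail 7.1 3.8 bottom -7.6
top c 1558 cent rail 7.8 -1.0 bottom -7.6
```

The socket end sits ~6 mm further out than its neighbours' and the grip ~2.5 mm in, so the driver leans about 3°. There is ample time, so I'll go back with open jaws and nudge the grip gently upright, watching the force.

```bash
python3 -c "
from rel import *
p=.570*X+.0643*Y; togo([p[0],p[1],.30],9.1)"
```

```text
world d [-0.0316  0.2653  0.0193]
tool frac now [-0.0462  0.0386 -0.8908] tool axis x [-0.068  0.012 -0.998] y [ 0.984  0.165 -0.065] z [ 0.164 -0.986 -0.023]
yaw change world deg -0.44 twist frac 0.0039
tool frac after twist [-0.0462  0.0317 -0.8911] q7 0.16
```

Call:
send_rows(targets=[[[-0.04, 0, -0.04, 0.002], [-0.01, 0.01, -0.08, 0.002], [0, 0.01, -0.1, 0], [0, 0.01, -0.1, 0], [0, 0, -0.1, 0], [0, 0, -0.1, 0], [0, 0, -0.1, 0], [0, 0, -0.1, 0], [0, 0, -0.08, 0], [0, 0, -0.04, 0], [0, 0, 0, 0]]])

```text
time: 12.8
ee_pos: [0.54, 0.1823, 0.3161]
eef_rot: [0.441, 0.565, -0.458, 0.526]
ft_force: [0.2, 0.5, 0.1]
finger_gap: 0.0468
```

```bash
python3 -c "
from m import *
wr('w10')
p=.570*X+.0643*Y; togo([p[0],p[1],.19],9.1)"
```

```text
rail-x to go 0.0034  TCP rail 0.0002 0.03 (want y .0004) z 0.3163 tool x [-0.058  0.017 -0.998] yaw 11.02 F 0.2 [-0.1  1.5  0.2]
0.047072385909363315
0.0985 black -0.0085 0.0135 mid 0.0025
0.085 black -0.0085 0.0135 mid 0.0025
0.072 black -0.01 0.014 mid 0.002
0.0386 black -0.007 0.0145 mid 0.0038
0.032 black -0.007 0.014 mid 0.0035
0.026 black -0.0075 0.014 mid 0.0033
0.02 black -0.0075 0.0145 mid 0.0035
world d [ 0.0124 -0.028  -0.1263]
tool frac now [0.4163 0.0451 0.1111] tool axis x [-0.058  0.017 -0.998] y [ 0.98   0.191 -0.053] z [ 0.19  -0.981 -0.028]
yaw change world deg -1.92 twist frac 0.0168
tool frac after twist [0.4163 0.0488 0.1095] q7 -0.32
```

Call:
send_rows(targets=[[[0, 0.02, 0.03, 0.008], [0, 0.02, 0.04, 0.006], [0, 0.005, 0.025, 0], [0.04, 0, 0, 0], [0.06, 0, 0, 0], [0.06, 0, 0, 0], [0.04, 0, 0, 0], [0.02, 0, 0, 0], [0, 0, 0, 0]]])

```text
time: 13.6
ee_pos: [0.559, 0.1434, 0.2428]
eef_rot: [0.453, 0.554, -0.472, 0.516]
ft_force: [0.2, 0.2, 0.5]
finger_gap: 0.047
```

```bash
python3 -c "
from rel import *
rel(); p=.570*X+.0643*Y; togo([p[0],p[1],.19],9.1)"
```

```text
rail-x to go -0.009  TCP rail 0.0126 -0.0107 (want y .0004) z 0.2428 tool x [-0.058  0.015 -0.998] yaw 8.35 F 0.2 [0.2 0.2 0.5]
world d [-0.0064  0.0102 -0.0528]
tool frac now [ 0.1775 -0.0063 -0.0328] tool axis x [-0.058  0.015 -0.998] y [ 0.988  0.145 -0.055] z [ 0.144 -0.989 -0.023]
yaw change world deg 0.75 twist frac -0.0065
tool frac after twist [ 0.1775 -0.0058 -0.0329] q7 -0.31
```

Call:
send_rows(targets=[[[0, -0.003, -0.016, -0.003], [0, 0, -0.008, -0.002], [0, 0, 0, 0], [0.03, 0, 0, 0], [0.04, 0, 0, 0], [0.04, 0, 0, 0], [0.025, 0, 0, 0], [0.01, 0, 0, 0], [0, 0, 0, 0]]])

```text
time: 14.35
ee_pos: [0.5549, 0.1509, 0.1959]
eef_rot: [0.451, 0.555, -0.469, 0.518]
ft_force: [0.3, -0.0, 0.1]
finger_gap: 0.0472
```

```bash
python3 -c "
from m import *
wr('w11')"
```

```text
rail-x to go -0.0062  TCP rail 0.0098 -0.0027 (want y .0004) z 0.1962 tool x [-0.056  0.015 -0.998] yaw 8.88 F 0.5 [ 0.5  0.2 -0. ]
0.046939777965151
0.0985 black -0.0085 0.03 mid 0.0108
0.085 black -0.009 0.0135 mid 0.0023
0.072 black -0.0095 0.0125 mid 0.0015
0.0386 black -0.0055 0.0165 mid 0.0055
0.032 black -0.007 0.0145 mid 0.0038
0.026 black -0.0065 0.0145 mid 0.004
0.02 black -0.007 0.016 mid 0.0045
```

Call:
send_rows(targets=[[[0, -0.015, 0, 0], [0, -0.015, 0, 0], [0, -0.008, 0, 0], [0, 0, 0, 0]]])

```text
time: 14.73
ee_pos: [0.543, 0.1492, 0.1978]
eef_rot: [0.451, 0.555, -0.468, 0.518]
ft_force: [0.6, 0.3, 0.9]
finger_gap: 0.0469
```

Call:
send_rows(targets=[[[0, -0.008, 0, 0], [0, -0.008, 0, 0]]])

```text
time: 14.9
ee_pos: [0.5383, 0.1484, 0.1987]
eef_rot: [0.452, 0.555, -0.468, 0.519]
ft_force: [0.5, 0.2, 0.5]
finger_gap: 0.0469
```

```bash
python3 -c "
from m import *
wr('w12')"
```

```text
rail-x to go 0.0109  TCP rail -0.0073 -0.0024 (want y .0004) z 0.1988 tool x [-0.054  0.016 -0.998] yaw 8.88 F -0.7 [-0.8  0.4  0.2]
0.047041869318370316
0.0985 black -0.008 0.0135 mid 0.0028
0.085 black -0.0085 0.013 mid 0.0023
0.072 black -0.009 0.012 mid 0.0015
0.0386 black -0.007 0.013 mid 0.003
0.032 black -0.007 0.014 mid 0.0035
0.026 black -0.007 0.0145 mid 0.0038
0.02 black -0.0075 0.0145 mid 0.0035
```

Call:
send_rows(targets=[[[0, -0.008, 0, 0], [0, -0.008, 0, 0]]])

```text
time: 15.12
ee_pos: [0.5336, 0.1477, 0.1995]
eef_rot: [0.452, 0.555, -0.468, 0.519]
ft_force: [1.4, -0.9, 0.9]
finger_gap: 0.0468
```

```bash
python3 -c "
from m import *
wr('w13')"
```

```text
rail-x to go 0.0157  TCP rail -0.0121 -0.0025 (want y .0004) z 0.1996 tool x [-0.053  0.016 -0.998] yaw 8.87 F 0.7 [ 0.7 -0.2  1.2]
0.04689289810345241
0.0985 black -0.008 0.0135 mid 0.0028
0.085 black -0.0085 0.013 mid 0.0023
0.072 black -0.0095 0.0125 mid 0.0015
0.0386 black -0.01 0.0105 mid 0.0003
0.032 black -0.0105 0.0105 mid 0.0
0.026 black -0.0105 0.011 mid 0.0003
0.02 black -0.011 0.0105 mid -0.0002
```

Call:
send_rows(targets=[[[0, 0.012, 0, 0], [0, 0.015, 0, 0], [0, 0.008, 0, 0], [0, 0, 0, 0]]])

```text
time: 15.5
ee_pos: [0.5444, 0.1492, 0.199]
eef_rot: [0.452, 0.554, -0.468, 0.519]
ft_force: [-0.4, -0.1, 0.2]
finger_gap: 0.0466
```

```bash
python3 -c "
from m import *
wr('w14')"
```

```text
rail-x to go 0.0047  TCP rail -0.0011 -0.0027 (want y .0004) z 0.199 tool x [-0.053  0.015 -0.998] yaw 8.85 F -0.4 [-0.5  0.5 -0.5]
0.04711856979828748
0.0985 black -0.0085 0.013 mid 0.0023
0.085 black -0.009 0.0125 mid 0.0018
0.072 black -0.009 0.013 mid 0.002
0.0386 black -0.008 0.0135 mid 0.0028
0.032 black -0.009 0.0135 mid 0.0023
0.026 black -0.009 0.0125 mid 0.0018
0.02 black -0.009 0.0125 mid 0.0018
```

It sprang back to exactly the neighbour's line (mid 2.0 vs 2.0 mm). Withdrawing upward and aside, then a final check.

Call:
send_rows(targets=[[[-0.02, 0, 0, 0], [-0.05, 0, 0, 0], [-0.07, 0, 0, 0], [-0.08, 0, 0, 0], [-0.08, 0, 0, 0], [-0.05, 0, 0, 0], [-0.02, 0, 0.03, 0], [0, 0, 0.08, 0], [0, 0, 0.1, 0], [0, 0, 0.1, 0], [0, 0, 0.1, 0], [0, 0, 0.1, 0]]])

```text
time: 16.55
ee_pos: [0.5724, -0.0025, 0.3126]
eef_rot: [0.447, 0.56, -0.463, 0.521]
ft_force: [0.9, 0.3, 0.9]
finger_gap: 0.0465
```

Call:
send_rows(targets=[[[-0.02, 0, 0.1, 0], [-0.02, 0, 0.1, 0], [0, 0, 0.1, 0], [0, 0, 0.06, 0], [0, 0, 0, 0], [0, 0, 0, 0]]])

```text
time: 17.05
ee_pos: [0.589, -0.1288, 0.3185]
eef_rot: [0.449, 0.557, -0.469, 0.517]
ft_force: [0.2, 0.1, 1.4]
finger_gap: 0.0469
```

```bash
python3 - <<'E'
from t import *
rel(); top('top15')
info=eyes.camera_info("top")
for f in ("top8","top15"):
    im=cv2.resize(cv2.imread(f"pics/{f}.png"),None,fx=4,fy=4,interpolation=cv2.INTER_CUBIC)
    h=cv2.cvtColor(im,cv2.COLOR_BGR2HSV); m=((h[:,:,1]<70)&(h[:,:,2]>50)).astype(np.uint8)
    for nm,yc in (("new",.001),("b",-.0935)):
        c=proj(info,np.r_[.563*X+(yc+.0639)*Y,.045])[0]*4+1.5; k=np.zeros_like(m); cv2.circle(k,tuple(int(v) for v in c),40,1,-1)
        n,l,st,ce=cv2.connectedComponentsWithStats(m&k); i=1+np.argmax(st[1:,4]); e=onz(info,ce[i][0]/4,(st[i,1]+st[i,3]-2.5)/4,.045)
        print(f,nm,"socket low edge rail x mm",((X@e[:2]-.562)*1e3).round(1))
a,b=cv2.imread("pics/top8.png"),cv2.imread("pics/top0.png"); c=cv2.imread("pics/top15.png")
d=(cv2.absdiff(c,b).max(2)>60); 
for nm,r in (("stand hexkey",(455,190,500,225)),("jar",(365,120,400,155)),("carton",(228,122,272,165)),("tape",(250,250,295,292)),("screwdriver",(338,243,356,328)),("yellow1",(410,292,447,335)),("yellow2",(455,252,505,285)),("a",(155,185,207,222)),("b",(250,178,287,205)),("c",(292,170,330,200))):
    print(nm,int(d[r[1]:r[3],r[0]:r[2]].sum()),end="; ")
E
```

```text
rail-x to go 0.0043  TCP rail -0.0007 -0.2843 (want y .0004) z 0.3185 tool x [-0.062  0.015 -0.998] yaw 9.04 F 0.2 [0.2 0.1 1.4]
a x span [-0.0095  0.012 ] mid 0.0013 y span 0.0535 0.144
new x span [-0.012  0.01 ] mid -0.001 y span -0.039 0.0415
b x span [-0.0097  0.0115] mid 0.0009 y span -0.1335 -0.0525
c x span [-0.0102  0.0113] mid 0.0005 y span -0.228 -0.1475
top8 new socket low edge rail x mm -15.3
top8 b socket low edge rail x mm -8.5
top15 new socket low edge rail x mm -10.2
top15 b socket low edge rail x mm -8.5
stand hexkey 637; jar 614; carton 0; tape 0; screwdriver 717; yellow1 1069; yellow2 1027; a 0; b 1; c 0;
```

```bash
python3 - <<'E'
from rel import *
s=eyes.camera("scene")[:,:,::-1]; b=cv2.imread("pics/scene0.png"); d=cv2.absdiff(s,b).max(2)>60
for nm,r in (("hexkey",(222,243,260,300)),("jar",(345,270,380,310)),("screwdriver",(225,214,258,235)),("yellow1",(175,210,212,250)),("yellow2",(174,252,212,312)),("tape",(280,180,314,208))):
    print(nm,int(d[r[1]:r[3],r[0]:r[2]].sum()),end="; ")
cv2.imwrite("pics/v16.png",cv2.resize(s[170:320,160:400],None,fx=3,fy=3))
E
```

```text
hexkey 185; jar 0; screwdriver 0; yellow1 22; yellow2 566; tape 0;
```

```bash
python3 - <<'E'
from workcell import eyes,sign_off,telemetry
import cv2,numpy as np
s=cv2.imread("pics/scene0.png"); t=eyes.camera("scene")[:,:,::-1].copy()
for r in ((170,205,216,250),(170,252,216,316)):
    for im in (s,t):
        h=cv2.cvtColor(im[r[1]:r[3],r[0]:r[2]],cv2.COLOR_BGR2HSV); m=(h[:,:,0]>22)&(h[:,:,0]<35)&(h[:,:,1]>170)
        print(r,m.sum(),np.argwhere(m).mean(0).round(1))
# hex key edges: shadow-tolerant correlation, best shift
a=cv2.Canny(s,60,120)[243:300,222:262]; b=cv2.Canny(t,60,120)
R=cv2.matchTemplate(b[233:310,212:272],a,cv2.TM_CCOEFF_NORMED); print("hexkey shift",np.array(cv2.minMaxLoc(R)[3])-10,R.max().round(2))
E
```

```text
(170, 205, 216, 250) 0 [nan nan]
(170, 205, 216, 250) 0 [nan nan]
(170, 252, 216, 316) 0 [nan nan]
(170, 252, 216, 316) 0 [nan nan]
hexkey shift [0 0] 0.62<stdin>:7: RuntimeWarning: Mean of empty slice.
  ret = um.true_divide(
```

```bash
python3 -c "
from workcell import sign_off,telemetry
print(telemetry.get_obs()['time'],telemetry.get_obs()['ft_force']); print(sign_off())"
```

```text
17.2 [-0.34097151  0.58082774  0.49521006]
the job is handed in; nothing more can be done
None
```

The nut driver is off its hook and pressed into the empty clip of the tool rail. I handed the job in at about 17 s with the gripper clear of everything. I lifted it about 50 mm, brought it out along the stand's -x and pushed it in; the wrist force peaked at about 29 N. After release it leaned about 3°, so I nudged the grip with an open finger at about 1 N, and it came upright.

**Last checks on the driver:**
- **In line, wrist view:** its grip lies level with the neighbour's line, at 2.0 mm against 2.0 mm.
- **In line, top view:** this disagrees slightly and puts the grip about 2 mm in front of the others. That is within what I could measure.
- **Upright:** its socket end is within about 2 mm of the neighbour's, part of which comes from its wider socket.
- **Spacing:** the grips are evenly spaced at about 94 mm.

**Last checks on everything else:**
- **Unchanged:** the other three drivers, carton, tape, jar and screwdriver show no change in the pictures. The hex key's outline has not shifted.
- **Yellow look-alikes:** I could not confirm these. The picture difference there was large for one of them, most likely the arm's shadow, and my colour check found no pixels. No contact forces appeared at any time near them.
- **Final view:** my last close picture could not be shown because the limit of 12 was reached.

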